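Turn the block tray round, load it and lock it in its case

TASK

The tray of this glue-block case was put in back to front: lift it out by its post, turn it half round and seat it fully home again with its low end towards the screw. One thick block may already lie in the wrong compartment. Put every thick block into the compartment at the tray's high end and every thin block into the one at its low end, then lock the tray in: set the keyhole plate flat over the screw head and slide it towards the tray as far as its slot goes, so that its tongue lies over the tray's low end. Leave the glue bottle and the other bits of wood where they are.

Things in the scene. Friction and masses are not known exactly. Their poses are not given: they have to be found in the camera images.
- case: wooden case fixed to the top: well 154 (x) x 114 (y) mm, floor 6 mm and rim 26 mm above the work surface, rim chamfered 5 mm; outside 178 x 138 mm. At its -x end it carries on as a flat block 80 mm wide, top also 26 mm high, reaching to x = -163 mm, with an upright screw. Origin: under the middle of the well, on the work surface; +x points from the screw towards the well
- case_well (a point): middle of the well's floor, 6 mm above the work surface
- case_screw (a point): axis of the upright screw at the block's top face, 131 mm from the middle of the well; shank 7 mm across, flat round head 16 mm across, underside of the head 8.5 mm and its top 13 mm above the block
- tray: light wooden tray 150 (x) x 110 (y) mm, 2 mm play in the well, 0.25-0.5 kg; floor 4 mm, walls 5 mm, sides and divider 24 mm, +x end 30 mm high; -x end low, 19 mm. Two compartments 67 x 100 mm, middles at x = +36 (high end) and -36 mm (low end). Origin: centre of underside, z up. Starts in the well wrong way round, high end to the screw; right way round its axes lie along the case's
- tray_low (a point): top of the middle of the tray's low end wall, at x = -75 mm, 19 mm above its underside
- tray_post (a point): the tray's grip: dark square wooden post 20 x 20 mm upright in the tray's middle, sides along the tray's axes, from 24 to 76 mm above its underside; this point is 56 mm above the underside
- plate: flat steel plate 90 (x) x 56 (y) x 6 mm, 0.1-0.2 kg, lying on the work surface; origin on its underside; reaches x = -44 to +46 mm (+x end: tongue). Eight-sided entry hole 22 mm wide at x = -6 mm; from it a 10 mm slot runs to x = -33 mm. Entry over the screw, tongue to the tray, its tip is 4 mm short of the tray; slid 22 mm on (screw at x = -28), it is locked; slides freely, no catch
- plate_grip (a point): the plate's grip: dark square wooden peg 18 x 18 mm, sides along the plate's axes, at x = +21 mm, from the plate up to 53 mm above its underside; this point is 37 mm above the underside
- thick_0: grey sawn block 25 x 51 x 24 mm thick (the thicker, shorter kind); origin at the centre of its underside, z up; its long side runs along its own x axis turned 12 degrees (0.20 rad) clockwise seen from above; starts on the work surface; may be absent
- thick_1: grey sawn block 25 x 51 x 24 mm thick (the thicker, shorter kind); origin at the centre of its underside, z up; its long side runs along its own x axis turned 12 degrees (0.20 rad) clockwise seen from above; starts on the work surface; may be absent
- thin_0: cream sawn block 28 x 53 x 14 mm thick (the thinner kind); origin at the centre of its underside, z up; its long side runs along its own y axis turned 24.5 degrees (0.43 rad) anticlockwise seen from above; starts on the work surface; may be absent
- thin_1: cream sawn block 28 x 53 x 14 mm thick (the thinner kind); origin at the centre of its underside, z up; its long side runs along its own y axis turned 24.5 degrees (0.43 rad) anticlockwise seen from above; starts on the work surface; may be absent
- thin_2: cream sawn block 28 x 53 x 14 mm thick (the thinner kind); origin at the centre of its underside, z up; its long side runs along its own y axis turned 24.5 degrees (0.43 rad) anticlockwise seen from above; starts on the work surface; may be absent
- thick_2: grey sawn block 25 x 51 x 24 mm thick (the thicker, shorter kind); origin at the centre of its underside, z up; its long side runs along its own x axis turned 12 degrees (0.20 rad) clockwise seen from above; starts inside the tray, in its low-end compartment; may be absent
- glue_tin: yellow glue bottle with a black nozzle, 50 mm across, 106 mm tall, standing; origin at the centre of its underside; a bystander, to be left alone
- cream_offcut: cream offcut lying flat, 26 x 107 x 20 mm; origin at the centre of its underside; a bystander, to be left alone
- grey_offcut: grey offcut lying flat, 31 x 110 x 22 mm; origin at the centre of its underside; a bystander, to be left alone
- stick: thin stick lying flat, 10 x 262 x 9 mm; origin at the centre of its underside; a bystander, to be left alone
Things that resemble listed ones, but are neither listed nor needed, are in the scene too. What is shaped like the thick_2 but red is not meant.

How it is judged:
By the outcome, as a careful person would: the job done as asked, in the order asked, and still so for the second after the job is handed in, with the robot touching nothing.
Of thick_0, thick_1, thin_0, thin_1, thin_2, thick_2 only 4 to 6 are there at a start; the rules pass over those that are not, and their reading is None.
At some moment in a run one of thick_0, thick_1, thin_0, thin_1, thin_2, thick_2 may be knocked a few centimetres aside while the robot is not near it.
Once in a run the grip may slacken for a moment while it holds something.
It also fails if it takes over 210 s, if anything falls off the work surface, if the arm or the gripper's body presses on something with over 40 N, if the wrist force passes 120 N, or if a joint passes its speed limit or range.

ROBOT

A 6-joint arm with a two-finger parallel gripper is mounted at the origin on a cart in front of the work surface, level with it; the furniture and walls round the work are solid. World frame = base frame: x ahead of the robot, y to its left, z up, the work surface at z = 0. Lengths are in m, angles in rad, forces in N, time in s.
With the tool pointing down it reaches from about 0.375 to 0.975 m from the base axis. Payload 3.8 kg.
Tool frame: the origin (TCP) lies midway between the tips of the shut fingers; the grasp point (between the pads) lies 19 mm behind it; z points along the fingers, y is the line along which they close (so a half turn about z gives the same grasp; the last joint's range is limited). The gripper opens to 88 mm and grips with 3 to 60 N. Pads are 18 mm wide; open, the fingers measure 123 mm over their backs; the gripper's body (75 mm by 187 mm) begins 45 mm behind the grasp point.
Start: joints at [1.074, 0.264, 1.604, -0, 1.274, -0.037], TCP at [0.3, 0.605, 0.239] pointing down, gripper open.
Joint ranges: [-2.63, 2.63], [-0.94, 2.18], [0.31, 2.57], [-1.31, 4.45], [0, 2.66], [-2.55, 2.55]. Speed limits (rad/s): [2.57, 2.57, 3.14, 3.14, 3.14, 3.14].

INTERFACE

Orientations are given as a rotation vector (axis times angle).
In Python, from cell import manip, inverse_kinematics, cams, order gives the robot as it stands. Calls block until the motion is done:
- manip.move_pose(position, orientation): joint-space move of the TCP to a pose.
- manip.move_linear(position, rate=0.15, rot=None): straight line of the TCP; rot=None keeps the orientation; rate is the mean speed in m/s.
- manip.set_joints(angles): joint-space move.
- manip.set_gripper(opening, force=None): finger opening in m; force is the grip in N (None keeps the last); returns when the fingers have stopped.
- manip.dwell(seconds).
- inverse_kinematics(position, orientation): joint angles nearest the present ones, or None.
- manip.state(): the state.
- cams.capture(name): name is "side" or "top"; returns a dict with "image" (384x512x3 uint8, blue, green, red), "z_map" (384x512 float32, m along the optical axis (not along the pixel's ray), 0 where there is no reading), "intrinsics" (3x3 intrinsics, pixels), "k1" (the pictures are not rectified: a ray, as slopes to the right and down, at radius r is drawn at 1 + k1 r^2 times it, then the intrinsics apply), "position" and "orientation" of the camera in the world. Camera axes: x right, y down, z forward; pixel columns grow to the right and rows downward; lengths in m; the calibration is good to about 2 mm. A picture is of the moment at which its call begins.
A pose or a line that the arm cannot do raises manip.IKError and nothing moves.
- order.close_job(): hands the job in; it is judged then, once.
The state is a dict: "clock": time; "joint_pos": joint angles; "joint_velocities": joint speeds; "tau": joint torques, N m; "tool_pos": TCP position; "tcp_rot": TCP orientation; "contact_force": force on the tool from outside, world axes, zero at the start; "moment": the same for the moment, N m; "gripper_width": finger opening in m; "grasp_force": force on a finger pad.
Only numpy, scipy, OpenCV 4.12 (cv2) and the standard library are available. Lean on these libraries where they do the work, as an engineer would, in place of code of your own. Each camera call takes 0.05 s, during which the arm holds its last target. There are 200 camera calls.

## Working session

There is one attempt and no reset: what is moved stays moved. The work goes in short steps, each a Python script; the robot and the scene stay as the last script left them, time stands still between calls to the robot, and variables do not carry over. Pictures are saved under pics/ and viewed, at most 14 in all, crops included, and the job is handed in when it is done.

```bash
ls; mkdir -p pics; cat > h.py <<'E'
import numpy as np, cv2
from scipy.spatial.transform import Rotation as R
from cell import manip, inverse_kinematics, cams, order
def cap(n):
    c=cams.capture(n); np.savez('/tmp/%s.npz'%n,**{k:np.asarray(v) for k,v in c.items()}); return c
def camR(c):
    o=np.asarray(c['orientation']); return R.from_rotvec(o).as_matrix() if o.size==3 else o
def rays(c,uv):
    K=np.asarray(c['intrinsics'],float); k1=float(c['k1'])
    uv=np.asarray(uv,float).reshape(-1,2)
    d=np.c_[(uv[:,0]-K[0,2])/K[0,0],(uv[:,1]-K[1,2])/K[1,1]]
    s=d.copy()
    for _ in range(20): s=d/(1+k1*(s**2).sum(1,keepdims=True))
    return np.c_[s,np.ones(len(s))]
def at_z(c,uv,z):
    r=rays(c,uv)@camR(c).T; p=np.asarray(c['position'])
    return p+r*((z-p[2])/r[:,2:3])
def cloud(c):
    H,W=c['z_map'].shape; u,v=np.meshgrid(np.arange(W),np.arange(H))
    r=rays(c,np.c_[u.ravel(),v.ravel()])*c['z_map'].reshape(-1,1)
    return (r@camR(c).T+np.asarray(c['position'])).reshape(H,W,3)
def load(n): return dict(np.load('/tmp/%s.npz'%n))
E
python3 - <<'E'
from h import *
for n in('top','side'):
    c=cap(n); cv2.imwrite(f'pics/{n}0.png',cv2.resize(c['image'],(800,600),interpolation=cv2.INTER_CUBIC))
    print(n,c['position'],c['orientation'],c['k1'],c['intrinsics'])
print(manip.state())
E
```

```text
pics
top [0.31024377 0.038177   1.03987451] [-2.1238689   2.10041478 -0.22883912] -0.0926949868615449 [[436.89510152   0.         255.11196784]
 [  0.         436.89510152 192.59437062]
 [  0.           0.           1.        ]]
side [0.55640534 0.98752611 0.64483324] [-0.063159   -2.70201453  1.5254205 ] -0.030571031572852844 [[391.45162874   0.         258.11783022]
 [  0.         391.45162874 192.19827632]
 [  0.           0.           1.        ]]
{'clock': 0.1, 'joint_pos': array([ 1.07405837e+00,  2.64711393e-01,  1.60523670e+00,  3.98275970e-06,
        1.27371352e+00, -3.69163518e-02]), 'joint_velocities': array([-0.00160861, -0.00047364, -0.00172502, -0.00023368, -0.00032885,
        0.00020785]), 'tau': array([ 1.02919053e-03, -5.03619325e+01, -3.58069539e+01,  7.32018217e-02,
        2.32657220e-02, -5.59644150e-05]), 'tool_pos': array([0.29925819, 0.60431322, 0.23749029]), 'tcp_rot': array([-0.71581595, -3.05839038,  0.00313279]), 'contact_force': array([ 0.12681341, -0.00267086,  0.20198775]), 'moment': array([0.00689176, 0.05578592, 0.03178395]), 'grasp_force': 0.0, 'gripper_width': 0.08802592886262632}
```

View pics/top0.png

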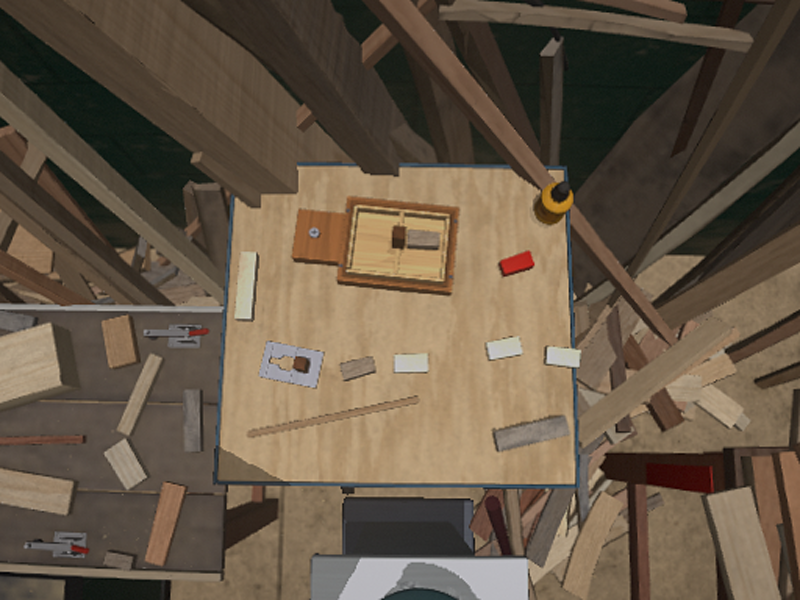

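View pics/side0.png

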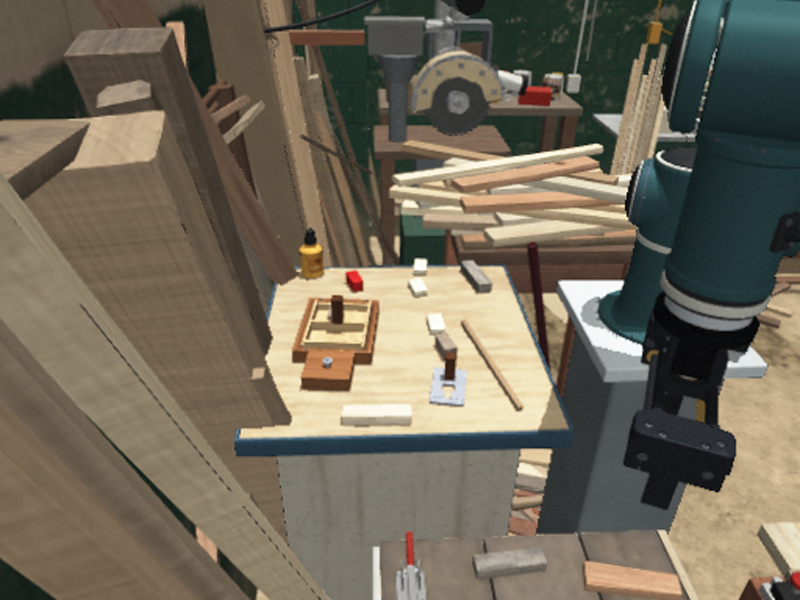

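The top view (800x600 px) shows:
- Case at (400,245), with the screw on its left at (314,233) and the tray post at (399,237).
- A thick block in the right, low-end compartment at (422,240).
- A loose thick block at (358,368).
- Thin blocks at (411,363), (504,348) and (563,357). The last one is at the table edge.
- Plate at (291,365), with its peg at (301,365) and its entry hole to the left of the peg.

Things that could be confused:
- **For thick:** the red block (516,264) and the grey offcut (531,433).
- **For thin:** the cream offcut (246,285).

Next I'll take a close crop and measure.

```bash
cat >> h.py <<'E'
def rect(c,P,seed,h,tol=.005,rad=.08):
    """seed: 800x600 px; h top height -> centre, sizes, angle of long side"""
    s=at_z(c,np.array(seed)/1.5625,h)[0]
    m=(abs(P[...,2]-h)<tol)&(np.hypot(P[...,0]-s[0],P[...,1]-s[1])<rad)
    n,l,st,ce=cv2.connectedComponentsWithStats(m.astype(np.uint8))
    u,v=(np.array(seed)/1.5625).astype(int); k=l[v,u]
    if k==0: return None
    q=at_z(c,np.argwhere(l==k)[:,::-1],h)[:,:2]
    r=cv2.minAreaRect((q*1000).astype(np.float32)); b=cv2.boxPoints(r)
    e1,e2=b[1]-b[0],b[2]-b[1]; e=e1 if np.hypot(*e1)>np.hypot(*e2) else e2
    return np.round(r[0],1),np.round(sorted(r[1]),1),round(float(np.degrees(np.arctan2(e[1],e[0])))%180,1),round(float(np.median(P[...,2][l==k]))*1000,1)
E
python3 - <<'E'
from h import *
c=load('top');P=cloud(c)
for n,s,h in [('thin a',(411,363),.014),('thin b',(504,348),.014),('thin c',(563,357),.014),('thick',(358,368),.024),('thickT',(425,240),.034),('red',(516,264),.024),('peg',(300,364),.053),('post',(399,233),.082),('plate',(272,355),.006),('screw',(314,233),.039)]:
    print(n,rect(c,P,s,h,.006))
# tall things in reach
m=(P[...,2]>.1)&(P[...,0]>.3)&(P[...,0]<.95)&(abs(P[...,1])<.6)&(c['z_map']>0)
H={}
for p in P[m]: k=(round(p[0],1),round(p[1],1)); H[k]=max(H.get(k,0),round(float(p[2]),2))
for k in sorted(H): print(k,H[k],end=' ')
im=c['image'];cr=im[120:260,140:240+140]
cv2.imwrite('pics/crop1.png',cv2.resize(im[118:268,140:340],(800,600),interpolation=cv2.INTER_CUBIC))
E
```

```text
thin a (array([435.9,  15.2]), array([27.5, 52.2]), 93.6, 12.5)
thin b (array([ 459.5, -124.8]), array([28. , 52.9]), 101.9, 12.7)
thin c (array([ 446.8, -216. ]), array([29. , 53.4]), 84.1, 12.7)
thick (array([426.1,  94.9]), array([25. , 49.7]), 105.0, 22.5)
thickT (array([626.2,  -2.7]), array([25.2, 48.2]), 90.4, 32.8)
red (array([ 592.4, -145.9]), array([25.9, 50.8]), 106.8, 22.9)
peg (array([428.3, 177.8]), array([17.7, 18.3]), 78.2, 51.4)
post (array([619.3,  35.5]), array([19.5, 20. ]), 172.2, 80.3)
plate (array([432.8, 197.2]), array([61.5, 92.4]), 77.8, 4.4)
screw (array([631.9, 165.7]), array([13.9, 14.7]), 27.5, 37.9)
(np.float64(0.7), np.float64(-0.4)) 0.32 (np.float64(0.7), np.float64(-0.2)) 0.11 (np.float64(0.7), np.float64(-0.1)) 0.2 (np.float64(0.7), np.float64(0.1)) 0.13 (np.float64(0.7), np.float64(0.2)) 0.12 (np.float64(0.7), np.float64(0.3)) 0.39 (np.float64(0.7), np.float64(0.4)) 0.46 (np.float64(0.7), np.float64(0.5)) 0.28 (np.float64(0.7), np.float64(0.6)) 0.27 (np.float64(0.8), np.float64(-0.6)) 0.15 (np.float64(0.8), np.float64(-0.5)) 0.35 (np.float64(0.8), np.float64(-0.4)) 0.45 (np.float64(0.8), np.float64(-0.3)) 0.37 (np.float64(0.8), np.float64(-0.2)) 0.36 (np.float64(0.8), np.float64(-0.1)) 0.34 (np.float64(0.8), np.float64(0.0)) 0.39 (np.float64(0.8), np.float64(0.1)) 0.39 (np.float64(0.8), np.float64(0.2)) 0.42 (np.float64(0.8), np.float64(0.3)) 0.41 (np.float64(0.8), np.float64(0.4)) 0.44 (np.float64(0.8), np.float64(0.5)) 0.27 (np.float64(0.8), np.float64(0.6)) 0.28 (np.float64(0.9), np.float64(-0.5)) 0.32 (np.float64(0.9), np.float64(-0.4)) 0.32 (np.float64(0.9), np.float64(-0.3)) 0.26 (np.float64(0.9), np.float64(-0.2)) 0.25 (np.float64(0.9), np.float64(-0.1)) 0.26 (np.float64(0.9), np.float64(0.0)) 0.3 (np.float64(0.9), np.float64(0.1)) 0.3 (np.float64(0.9), np.float64(0.2)) 0.11 (np.float64(0.9), np.float64(0.3)) 0.3 (np.float64(0.9), np.float64(0.6)) 0.21
```

View pics/crop1.png

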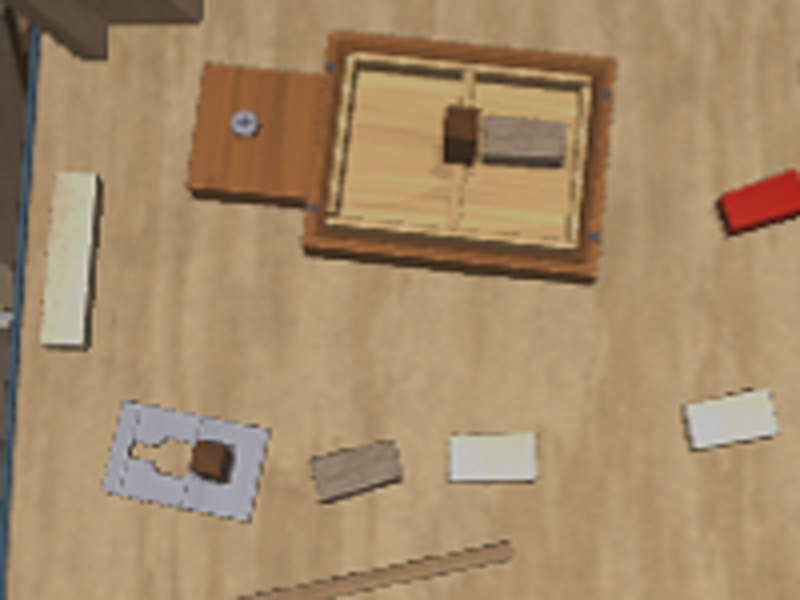

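The crop confirms the choice. The grey block (525,140) in the tray is thick_2, the loose thick block is at (357,470), and the plate's tongue points right, towards the tray. Next I'll fit the case pose and check clearance to the beams.

```bash
cat > fit.py <<'E'
from h import *
from scipy.optimize import minimize
c=load('top');P=cloud(c)
w=(np.hypot(P[...,0]-.62,P[...,1]-.06)<.19)&(P[...,2]>.018)&(P[...,2]<.045)
# raster, project pixel at z=.026
m=cv2.morphologyEx(w.astype(np.uint8),cv2.MORPH_CLOSE,np.ones((3,3)))
n,l,st,_=cv2.connectedComponentsWithStats(m);k=1+np.argmax(st[1:,4])
cs,_=cv2.findContours((l==k).astype(np.uint8),cv2.RETR_EXTERNAL,cv2.CHAIN_APPROX_NONE)
m=cv2.drawContours(np.zeros_like(m),cs,-1,1,-1)
H,W=m.shape;u,v=np.meshgrid(np.arange(W),np.arange(H))
Q=at_z(c,np.c_[u.ravel(),v.ravel()],.026)[:,:2]; M=m.ravel()>0
near=np.hypot(Q[:,0]-.62,Q[:,1]-.06)<.2;Q=Q[near];M=M[near]
def soft(d): return 1/(1+np.exp(-d/.0008))
def cost(p):
    a=p[2];d=Q-p[:2];x=d@[np.cos(a),np.sin(a)];y=d@[-np.sin(a),np.cos(a)]
    A=soft(np.minimum(.089-abs(x),.069-abs(y)));B=soft(np.minimum(np.minimum(x+.163,-x),.04-abs(y)))
    return ((np.maximum(A,B)-M)**2).sum()
r=minimize(cost,[.619,.0355,np.radians(-95.5)],method='Nelder-Mead',options=dict(initial_simplex=np.array([[.619,.0355,-1.667],[.624,.0355,-1.667],[.619,.0405,-1.667],[.619,.0355,-1.62]]),xatol=1e-5))
print(r.x,np.degrees(r.x[2]),r.fun,M.sum())
p=r.x;e=np.array([np.cos(p[2]),np.sin(p[2])]);print('screw pred',p[:2]-.131*e)
def clash(C,yax,tz,pad=.015):
    """points above tz+.064 inside body box, closing axis yax"""
    n=np.array([-yax[1],yax[0]]);d=P[...,:2]-C
    b=(abs(d@yax)<.0935+pad)&(abs(d@n)<.0375+pad)&(P[...,2]>tz+.05)&(P[...,2]<tz+.3)&(c['z_map']>0)
    return b.sum(),P[b].min(0).round(3) if b.any() else ''
f=np.array([-e[1],e[0]])
for nm,X,Y in [('low',-36,-34),('low',-36,34),('hi',36,-25),('hi',36,25),('c',0,0),('plate',-104,0)]:
    C=p[:2]+e*X/1e3+f*Y/1e3; print(nm,C.round(3),'closeY',clash(C,f,.032),'closeX',clash(C,e,.032))
E
python3 fit.py
```

```text
[ 0.61938998  0.03558584 -1.66425497] -95.35478576957489 55.85277151079466 5039
screw pred [0.63161525 0.16601414]
low [0.589 0.075] closeY (np.int64(14), array([0.613, 0.027, 0.082])) closeX (np.int64(14), array([0.613, 0.027, 0.082]))
low [0.657 0.068] closeY (np.int64(502), array([0.613, 0.027, 0.082])) closeX (np.int64(14), array([0.613, 0.027, 0.082]))
hi [0.591 0.002] closeY (np.int64(14), array([0.613, 0.027, 0.082])) closeX (np.int64(14), array([0.613, 0.027, 0.082]))
hi [ 0.641 -0.003] closeY (np.int64(14), array([0.613, 0.027, 0.082])) closeX (np.int64(14), array([0.613, 0.027, 0.082]))
c [0.619 0.036] closeY (np.int64(14), array([0.613, 0.027, 0.082])) closeX (np.int64(14), array([0.613, 0.027, 0.082]))
plate [0.629 0.139] closeY (np.int64(0), '') closeX (np.int64(7), array([0.613, 0.031, 0.082]))
```

The case, screw and post measurements agree within 0.5 mm. Now the tray: grip, lift, turn and lower with force checks.

```bash
cat >> h.py <<'E'
CC=np.array([.6194,.0356]); CA=np.radians(-95.35)
EX=np.array([np.cos(CA),np.sin(CA)]); EY=np.array([-EX[1],EX[0]])
def rot(a):
    return R.from_matrix(np.c_[[-np.sin(a),np.cos(a),0],[np.cos(a),np.sin(a),0],[0,0,-1]]).as_rotvec()
def cp(x,y): return CC+EX*x+EY*y
def F(): return np.asarray(manip.state()['contact_force'])
def p3(xy,z): return np.array([xy[0],xy[1],z])
def down(xy,z0,z1,step=.003,lim=12,rate=.04):
    f0=F()
    for z in np.r_[np.arange(z0,z1,-step)[1:],z1]:
        manip.move_linear(p3(xy,z),rate=rate); d=F()-f0
        if np.linalg.norm(d)>lim: print('contact z',round(z,4),d.round(1)); return z,d
    return z1,F()-f0
def show(*a):
    s=manip.state(); print(*a,'t',round(s['clock'],1),'tcp',np.round(s['tool_pos'],4),'w',round(s['gripper_width'],4),'gf',round(s['grasp_force'],1),'F',np.round(s['contact_force'],1),'q6',round(s['joint_pos'][5],2))
E
python3 - <<'E'
from h import *
a0=CA+np.pi
manip.set_gripper(.06,20)
manip.move_pose(p3(CC,.16),rot(a0)); show('above')
manip.move_linear(p3(CC,.043),rate=.12)
manip.set_gripper(.0,50); show('grip')
manip.move_linear(p3(CC,.125),rate=.06); show('lift')
manip.move_linear([.50,.0356,.125],rate=.12)
manip.move_pose([.50,.0356,.125],rot(CA)); show('turned')
cap('side'); im=load('side')['image']; cv2.imwrite('pics/turn.png',cv2.resize(im[150:350,120:400],(784,560)))
E
```

```text
above t 3.0 tcp [0.6195 0.0364 0.1602] w 0.0604 gf 0.0 F [-0.6 -0.2 -0.5] q6 -1.46
grip t 4.8 tcp [0.6195 0.0357 0.0431] w 0.0196 gf 50.0 F [0.1 1.2 1.6] q6 -1.46
lift t 6.3 tcp [0.6189 0.0356 0.1243] w 0.0193 gf 50.0 F [-0.2 -0.7 -4.9] q6 -1.46
turned t 10.1 tcp [0.5    0.0356 0.125 ] w 0.0194 gf 50.0 F [ 0.1 -0.3 -4.1] q6 1.69
```

View pics/turn.png

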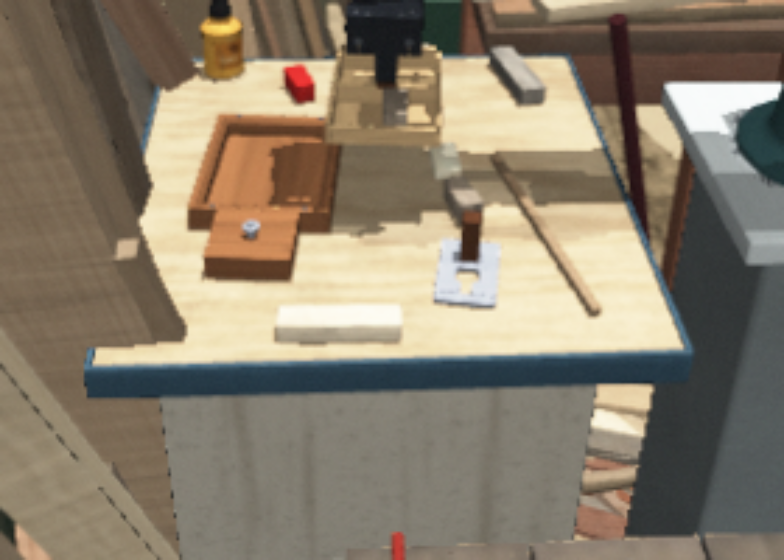

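The tray at (385,100) hangs level with its low end now towards the screw and the thick block still inside; the well at (265,165) is empty. Lowering it now.

```bash
python3 - <<'E'
from h import *
manip.move_linear(p3(CC,.125),rate=.12)
manip.move_linear(p3(CC,.066),rate=.08); show('at rim')
z,d=down(CC,.066,.0425,lim=10); show('down')
if z>.047:
    import sys
    # search along case y / x
    for dx,dy in [(0,.002),(0,-.002),(0,.004),(0,-.004),(.002,0),(-.002,0)]:
        manip.move_linear(p3(CC,.066),rate=.05)
        z,d=down(cp(dx,dy),.066,.0425,lim=10); show(dx,dy)
        if z<.047: break
E
```

```text
at rim t 12.2 tcp [0.6199 0.0356 0.0664] w 0.0197 gf 50.0 F [ 0.2  0.4 -3.9] q6 1.68
down t 14.2 tcp [0.6201 0.0356 0.0431] w 0.0199 gf 50.0 F [ 0.3 -0.2 -1.8] q6 1.68
```

```bash
cat >> h.py <<'E'
PARK=[.25,.50,.24]
def park_look(name):
    manip.move_pose(PARK,rot(np.radians(63))); c=cap('top')
    cv2.imwrite('pics/%s.png'%name,cv2.resize(c['image'][100:270,130:380],(800,544),interpolation=cv2.INTER_CUBIC))
    return c
E
python3 - <<'E'
from h import *
z,d=down(CC,.0430,.0405,step=.001,lim=8); show('press')
manip.set_gripper(.05,50); manip.move_linear(p3(CC,.16),rate=.2)
c=park_look('seated');P=cloud(c);show()
for n,s,h in [('thin a',(411,363),.014),('thin b',(504,348),.014),('thin c',(563,357),.014),('thick',(358,368),.024),('thickT',(375,233),.034),('peg',(300,364),.053),('post',(399,233),.082),('screw',(314,233),.039)]:
    print(n,rect(c,P,s,h,.006))
E
```

```text
contact z 0.041 [-5.5 -0.3 13.8]
press t 14.7 tcp [0.6202 0.0356 0.0431] w 0.0195 gf 50.0 F [-5.1 -0.6 12. ] q6 1.68
t 18.3 tcp [0.2506 0.4996 0.2397] w 0.0498 gf 0.0 F [ 0.   0.2 -1.1] q6 -0.04
thin a (array([436. ,  15.2]), array([27.6, 52.2]), 93.6, 12.6)
thin b (array([ 459.5, -124.8]), array([28.1, 52.9]), 101.9, 12.5)
thin c (array([ 446.7, -215.9]), array([29.2, 53.4]), 84.1, 12.4)
thick (array([426.3,  94.9]), array([24.4, 49.7]), 104.9, 22.9)
thickT None
peg (array([428.5, 177.8]), array([17.1, 18.5]), 76.8, 52.0)
post (array([620.2,  34.9]), array([19.2, 20.7]), 90.7, 80.2)
screw (array([631.9, 165.7]), array([13.9, 14.7]), 27.5, 37.7)
```

View pics/seated.png

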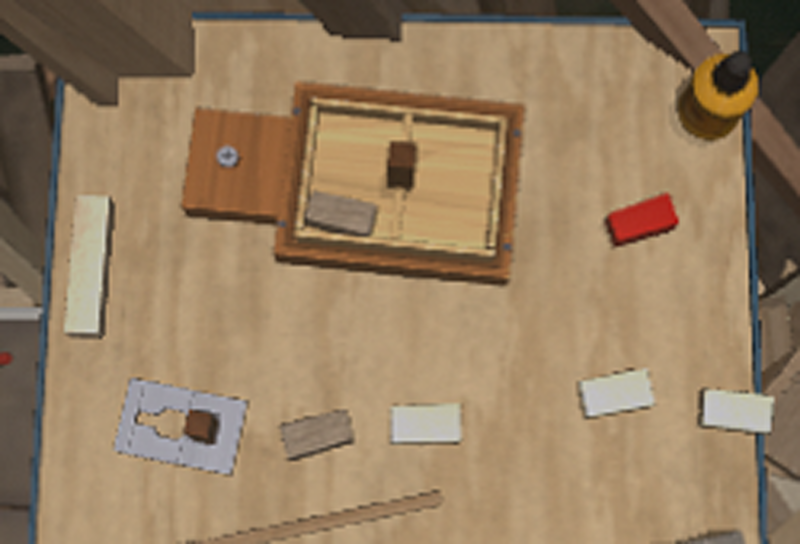

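The tray is seated (post height unchanged). thick_2 has slid to the near corner of the low compartment, at (341,213) in the crop. I'll measure it.

```bash
python3 - <<'E'
from h import *
c=load('top');P=cloud(c)
r=rect(c,P,(369.6,260.2),.034,.0025); print(r)
d=np.array(r[0])/1e3-CC; print('tray xy',d@EX,d@EY,'rel ang',r[2]+95.35-180)
cv2.imwrite('pics/t2.png',cv2.resize(c['image'][125:185,215:295],(800,600),interpolation=cv2.INTER_CUBIC))
print(at_z(c,np.array([[215,125]]),.034))
E
```

```text
(array([590.9,  79.9]), array([24.5, 49.5]), 76.2, 33.2)
tray xy -0.041449691027715806 -0.03250635497417227 rel ang -8.449999999999989
[[0.69346524 0.13421288 0.034     ]]
```

View pics/t2.png

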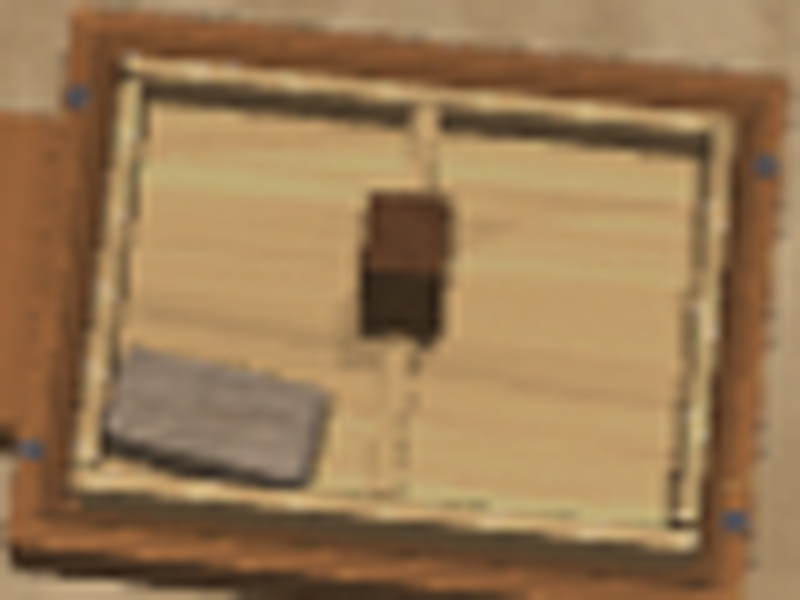

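thick_2 lies about 8° askew against the near wall at (215,420), so there's no room for a finger there. I'll drag it inward by pressing lightly on its top with the shut fingers, then grip it.

```bash
python3 - <<'E'
from h import *
manip.set_gripper(0,20)
a=CA+np.pi/2
s=cp(-.041,-.032)
manip.move_pose(p3(s,.12),rot(a)); 
manip.move_linear(p3(s,.040),rate=.15); show()
z,d=down(s,.040,.029,step=.001,lim=9); 
e=cp(-.039,-.002)
manip.move_linear(p3(e,z),rate=.04); show('dragged')
manip.move_linear(p3(e,.12),rate=.2)
c=park_look('drag')
P=cloud(c)
m=(abs(P[...,2]-.0325)<.0025)
d=P[...,:2]-CC; m&=(abs(d@EX+.036)<.033)&(abs(d@EY)<.049)
n,l,st,ce=cv2.connectedComponentsWithStats(m.astype(np.uint8)); k=1+np.argmax(st[1:,4]); u=ce[k]*1.5625
r=rect(c,P,u,.034,.0025);print(r);d=np.array(r[0])/1e3-CC; print('tray xy',d@EX,d@EY,'rel ang',r[2]+95.35-180);show()
E
```

```text
t 21.8 tcp [0.5918 0.0797 0.0404] w 0.0006 gf 0.0 F [-0.   0.4 -0.5] q6 0.19
contact z 0.033 [-3.9 -0.3  9.9]
dragged t 24.4 tcp [0.6203 0.0746 0.0321] w 0.0006 gf 0.0 F [-1.2 -0.5 -0.9] q6 0.17
NoneTraceback (most recent call last):
  File "<stdin>", line 16, in <module>
TypeError: 'NoneType' object is not subscriptable
```

```bash
python3 - <<'E'
from h import *
c=load('top')
cv2.imwrite('pics/t3.png',cv2.resize(c['image'][125:185,215:295],(600,450),interpolation=cv2.INTER_CUBIC))
E
```

```text
(no output)
```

View pics/t3.png

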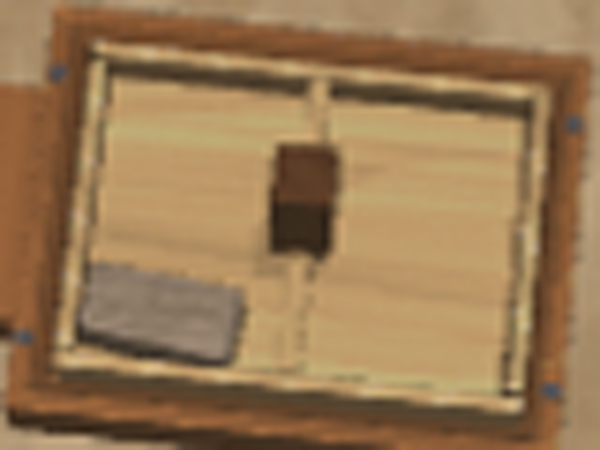

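The drag slipped: the block moved only about 3 mm (now at (160,312) in the crop). Pressing harder, in short monitored steps.

```bash
python3 - <<'E'
from h import *
manip.set_gripper(0,20)
a=CA+np.pi/2
s=cp(-.042,-.030)
manip.move_pose(p3(s,.12),rot(a)); 
manip.move_linear(p3(s,.037),rate=.15)
z,d=down(s,.037,.022,step=.001,lim=26); f0=F()
for i in range(1,10):
    manip.move_linear(p3(s+EY*.003*i,z),rate=.03); f=F(); print(f.round(1),end=' ')
    if f[2]<14: z-=.001
    if f[2]>33: z+=.001
show('dragged')
manip.move_linear(p3(s+EY*.027,.12),rate=.2)
c=park_look('drag');show()
cv2.imwrite('pics/t4.png',cv2.resize(c['image'][125:185,215:295],(600,450),interpolation=cv2.INTER_CUBIC))
E
```

```text
contact z 0.03 [-11.   -1.2  28.4]
[-17.2  -0.6  33.9] [-18.9   0.1  34.8] [-12.3  -2.4  31.5] [-5.5 -4.4 23.9] [-1.  -5.6 22.2] [ 0.5 -4.7 17.5] [ 1.4 -3.6 13.9] [ 1.7 -3.2 12.7] [ 2.8 -3.2 11. ] dragged t 34.1 tcp [0.6249 0.0772 0.0335] w 0.0002 gf 4.7 F [ 2.8 -3.2 11. ] q6 0.18
t 36.8 tcp [0.2508 0.4995 0.2396] w 0.0005 gf 0.0 F [ 0.2  0.4 -0. ] q6 -0.04
```

View pics/t4.png

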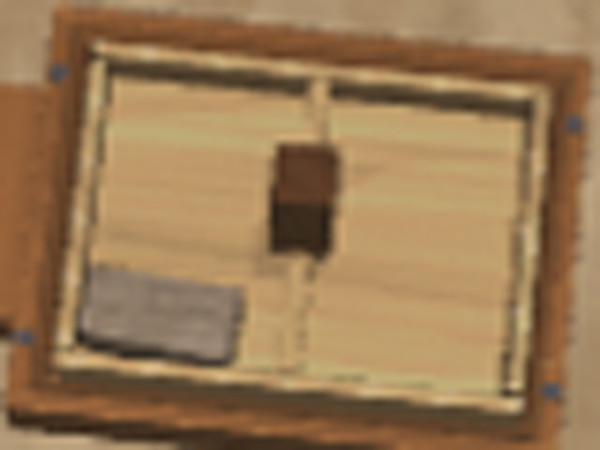

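The finger tips slip on the block. Instead I'll grip its top 3 mm across the width, with the tips just above the side wall, and slide it inward.

```bash
python3 - <<'E'
from h import *
c=load('top');P=cloud(c)
r=rect(c,P,(236.3*1.5625,166.6*1.5625),.034,.0025); print(r)
b=np.array(r[0])/1e3; d=b-CC; print('tray xy',d@EX,d@EY,'rel ang',r[2]+95.35-180)
a=np.radians(r[2])-np.pi/2   # closing axis, near world x
yx=np.array([np.cos(a),np.sin(a)]); print(yx)
manip.set_gripper(.045,20)
manip.move_pose(p3(b,.12),rot(a)); manip.move_linear(p3(b,.040),rate=.15)
z,d=down(b,.036,.0295,step=.0005,lim=4); show('z %.4f'%z)
z=max(z,.0300)+.0003
manip.move_linear(p3(b,z),rate=.03)
manip.set_gripper(0,15); show('closed')
manip.move_linear(p3(b+EY*.03+EX*.004,z+.0015),rate=.03); show('slid')
E
```

```text
(array([590. ,  80.8]), array([24.7, 49. ]), 79.0, 33.4)
tray xy -0.042261854829875 -0.03348634985092538 rel ang -5.650000000000006
[ 0.98162718 -0.190809  ]
z 0.0295 t 43.5 tcp [0.59   0.0808 0.0295] w 0.045 gf 0.0 F [-0.2 -0.4  0.9] q6 0.29
closed t 44.2 tcp [0.5896 0.0809 0.0304] w 0.0253 gf 15.4 F [-3.4  1.2  3. ] q6 0.29
slid t 45.4 tcp [0.6193 0.0741 0.0317] w 0.0248 gf 15.0 F [-0.3 -0.3 -0.9] q6 0.27
```

Gripped and slid. Now a deeper regrip, and carry it to the high-end compartment.

```bash
cat >> h.py <<'E'
def drop(x,y,z,ang=0,zc=.125):
    t=cp(x,y); manip.move_pose(p3(t,zc),rot(CA+np.pi/2+ang)); manip.move_linear(p3(t,z),rate=.12); show('place')
    manip.dwell(.2); w=manip.state()['gripper_width']; manip.set_gripper(w+.014,20); manip.dwell(.2)
    manip.move_linear(p3(t,zc),rate=.25)
E
python3 - <<'E'
from h import *
s=manip.state();p=np.array(s['tool_pos'])
manip.set_gripper(.045,20)
manip.move_linear(p3(p[:2],.024),rate=.05)
manip.set_gripper(0,25); show('regrip')
manip.move_linear(p3(p[:2],.125),rate=.15); show('lift')
drop(.036,.022,.033)
c=park_look('hi1'); show()
E
```

```text
regrip t 46.6 tcp [0.6194 0.074  0.0241] w 0.0253 gf 25.0 F [ 0.5  0.1 -0.4] q6 0.27
lift t 47.4 tcp [0.6185 0.074  0.1241] w 0.0252 gf 25.0 F [-0.1  0.  -0.9] q6 0.27
place t 48.8 tcp [ 0.6373 -0.0021  0.0329] w 0.0249 gf 25.0 F [0.2 0.1 0.5] q6 0.05
t 52.4 tcp [0.2508 0.4996 0.2397] w 0.0391 gf 0.0 F [-0.1 -0.6  0.3] q6 -0.04
```

View pics/hi1.png

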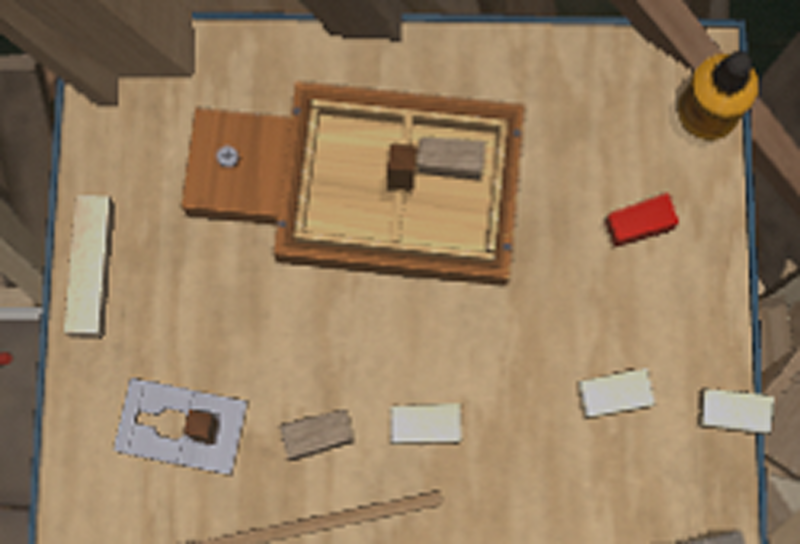

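thick_2 now lies in the high-end compartment at (450,157) and everything else is where it was. Next the loose thick block and the first thin block.

```bash
cat >> h.py <<'E'
def find(c,P,xy,h):
    """nearest block-size blob with top at h near xy (m)"""
    m=(abs(P[...,2]-h+.0013)<.005)&(np.hypot(P[...,0]-xy[0],P[...,1]-xy[1])<.075)
    n,l,st,ce=cv2.connectedComponentsWithStats(m.astype(np.uint8)); best=None
    for k in range(1,n):
        if st[k,4]<100: continue
        q=at_z(c,np.argwhere(l==k)[:,::-1],h)[:,:2]; r=cv2.minAreaRect((q*1000).astype(np.float32)); s=sorted(r[1])
        if not(20<s[0]<33 and 44<s[1]<58): continue
        b=cv2.boxPoints(r); e=max(b[1]-b[0],b[2]-b[1],key=np.linalg.norm); ang=np.arctan2(e[1],e[0])%np.pi
        d=np.linalg.norm(np.array(r[0])/1e3-xy)
        if best is None or d<best[0]: best=(d,np.array(r[0])/1e3,ang)
    return best
def pick(xy,h,z,w=.046):
    c=cap('top'); b=find(c,cloud(c),np.array(xy),h); assert b is not None,'lost'
    print('found',b[1].round(4),'moved',round(b[0],3),np.degrees(b[2]).round(1))
    a=b[2]-np.pi/2; manip.set_gripper(w,20)
    manip.move_pose(p3(b[1],.08),rot(a)); manip.move_linear(p3(b[1],z),rate=.12)
    manip.set_gripper(0,25); manip.move_linear(p3(b[1],.125),rate=.2); show('held')
    assert manip.state()['gripper_width']>.02,'missed'
def park(): manip.move_pose(PARK,rot(np.radians(63)))
E
python3 - <<'E'
from h import *
pick([.426,.095],.024,.013); drop(.036,-.024,.033); park()
pick([.436,.015],.014,.007); drop(-.037,-.034,.0318)
c=park_look('s2'); show()
E
```

```text
found [0.4263 0.0949] moved 0.0 104.8
held t 56.4 tcp [0.4255 0.0948 0.1241] w 0.0248 gf 25.0 F [-0.3 -0.6 -0.4] q6 -0.1
place t 58.1 tcp [0.5926 0.0021 0.0337] w 0.0251 gf 25.0 F [-1.6  0.4 -0.9] q6 0.05
found [0.436  0.0152] moved 0.0 93.6
held t 65.8 tcp [0.4351 0.0152 0.124 ] w 0.028 gf 25.0 F [ 0.5  0.4 -0.3] q6 -0.09
place t 67.5 tcp [0.5893 0.0755 0.0322] w 0.0281 gf 25.0 F [-0.6 -0.   0.3] q6 0.18
t 70.8 tcp [0.2508 0.4994 0.2396] w 0.0423 gf 0.0 F [ 0.1 -0.8  0.5] q6 -0.04
```

View pics/s2.png

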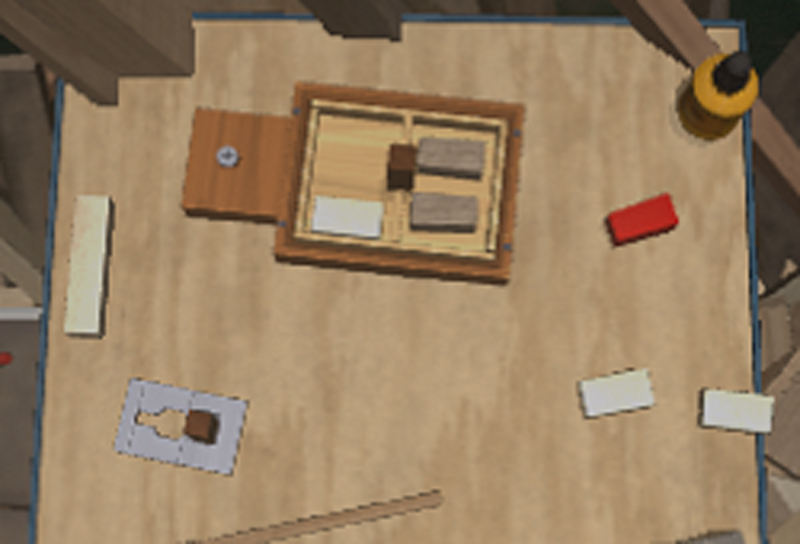

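Both thick blocks lie in the high end at (450,157) and (445,212), and the first thin block is flat in the low end at (347,217). Now the other two thin blocks.

```bash
python3 - <<'E'
from h import *
c=load('top');b=find(c,cloud(c),cp(-.037,-.034),.024)
if b: d=b[1]-CC; print('thin1 tray',d@EX,d@EY)
y2=(d@EY+.031) if b else -.003
pick([.4595,-.1248],.014,.007); drop(-.038,y2,.028); park()
c=cap('top');b=find(c,cloud(c),cp(-.037,y2),.024)
if b: d=b[1]-CC; print('thin2 tray',d@EX,d@EY,np.degrees(b[2]))
y3=(d@EY+.0315) if b else y2+.031
print('y3',y3)
if y3<.034:
    pick([.4467,-.216],.014,.007); drop(-.038,y3,.0318)
    c=park_look('s3')
show()
E
```

```text
found [ 0.4595 -0.1247] moved 0.0 101.8
held t 75.5 tcp [ 0.4587 -0.1244  0.124 ] w 0.028 gf 25.0 F [-0.  -0.8 -0.4] q6 -0.52
place t 77.4 tcp [0.62   0.0735 0.0282] w 0.0278 gf 25.0 F [-0.5  1.  -0.7] q6 0.17
y3 0.028
found [ 0.4467 -0.2159] moved 0.0 84.1
held t 85.8 tcp [ 0.4459 -0.2154  0.124 ] w 0.0277 gf 25.0 F [0.5 0.1 0.2] q6 -0.4
place t 88.1 tcp [0.6514 0.0707 0.0322] w 0.0281 gf 25.0 F [-0.2  0.5  0. ] q6 0.16
t 91.6 tcp [0.2508 0.4996 0.2397] w 0.0411 gf 0.0 F [-0.  -0.   0.7] q6 -0.04
```

```bash
ls pics
```

```text
crop1.png
drag.png
hi1.png
s2.png
s3.png
seated.png
side0.png
t2.png
t3.png
t4.png
top0.png
turn.png
```

View pics/s3.png

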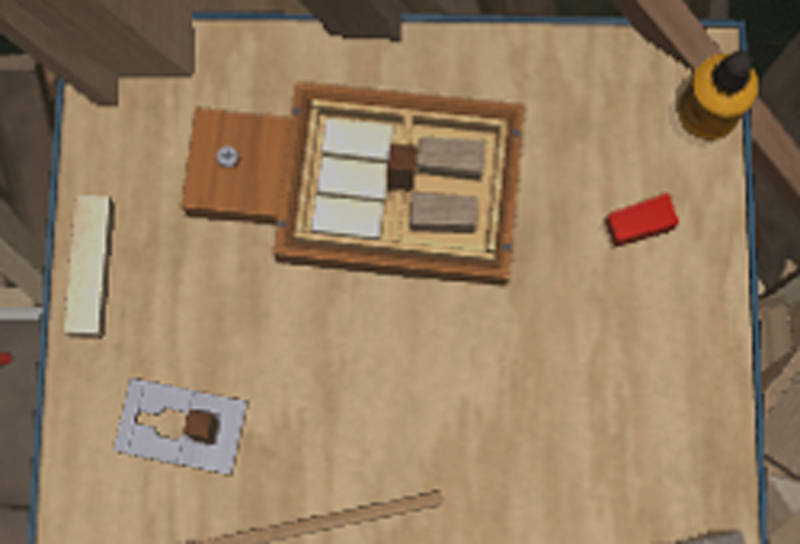

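All five blocks lie flat in their compartments: thin at (357,140), (353,178), (347,217) and thick at (450,157), (445,212). Now the plate: grip the peg and set the entry hole over the screw.

```bash
python3 - <<'E'
from h import *
c=load('top');P=cloud(c)
print('post',rect(c,P,(399,233),.082,.006))
d=P[...,:2]-CC; m=(abs(d@EX+.038)<.022)
for y in(-.034,-.003,.028): q=m&(abs(d@EY-y)<.01); print(y,np.percentile(P[q][:,2],[5,50,95]).round(4))
g=np.array([.4285,.1778]); a=np.radians(77.8)
manip.set_gripper(.05,20)
manip.move_pose(p3(g,.12),rot(a)); manip.move_linear(p3(g,.018),rate=.12)
manip.set_gripper(0,45); show('grip'); manip.move_linear(p3(g,.10),rate=.12); show('lift')
t=cp(-.104,0)
manip.move_pose(p3(t,.10),rot(CA+np.pi)); manip.move_linear(p3(t,.062),rate=.08); show('above')
z,d=down(t,.062,.0435,step=.0015,lim=6); show('down')
E
```

```text
post (array([617.8,  34.9]), array([19.2, 20.7]), 90.7, 80.9)
-0.034 [0.0196 0.0225 0.0261]
-0.003 [0.0196 0.0227 0.0254]
0.028 [0.0199 0.0229 0.0256]
grip t 94.9 tcp [0.4287 0.1779 0.0183] w 0.0174 gf 44.9 F [ 0.5 -0.2  3. ] q6 -1.02
lift t 95.8 tcp [0.4278 0.1775 0.0993] w 0.0176 gf 44.9 F [-0.7 -0.2 -2. ] q6 -1.02
above t 97.2 tcp [0.6288 0.1392 0.0615] w 0.0176 gf 44.9 F [ 0.8  0.4 -1.5] q6 -1.3
contact z 0.0435 [-2.5 -1.2  7.6]
down t 100.5 tcp [0.6295 0.1392 0.0444] w 0.0171 gf 44.9 F [-1.6 -0.7  6.1] q6 -1.3
```

The plate is flat on the block with the screw head through. Sliding it towards the tray until it stops.

```bash
python3 - <<'E'
from h import *
manip.move_linear(p3(cp(-.104,0),.0442),rate=.03); f0=F(); e3=np.r_[EX,0]
for s in np.r_[np.arange(.003,.0211,.003),.022,.023,.024,.025,.026]:
    manip.move_linear(p3(cp(-.104+s,0),.0442),rate=.03); d=F()-f0; al=(np.array(manip.state()['tool_pos'])[:2]-cp(-.104,0))@EX
    print(round(s,4),round(al,4),d.round(1))
    if -(d@e3)>10 or abs(d@np.r_[EY,0])>20: break
show()
manip.dwell(.3); manip.set_gripper(.04,20); show('rel')
p=manip.state()['tool_pos']; manip.move_linear(p3(p[:2],.14),rate=.15)
c=park_look('end'); show(); P=cloud(c)
cv2.imwrite('pics/end2.png',cv2.resize(c['image'][125:185,190:290],(800,480),interpolation=cv2.INTER_CUBIC))
E
```

```text
0.003 0.0029 [1.  1.3 0.1]
0.006 0.0061 [ 2.2  0.7 -0. ]
0.009 0.0092 [1.1 1.1 0.2]
0.012 0.0122 [2.3 1.5 1.4]
0.015 0.0152 [0.3 0.6 2. ]
0.018 0.0182 [0.6 2.1 2.1]
0.021 0.0212 [1.8 1.7 3.4]
0.022 0.022 [1.7 2.6 1.6]
0.023 0.0229 [0.3 3.5 1.4]
0.024 0.0231 [2.1 6.3 1.2]
0.025 0.0233 [2.2 8.6 1.2]
0.026 0.0234 [ 1.7 11.3  0. ]
t 103.7 tcp [0.627  0.1159 0.0443] w 0.0176 gf 44.9 F [ 0.8 11.7  3.1] q6 -1.34
rel t 104.5 tcp [0.6262 0.1127 0.0437] w 0.0401 gf 0.0 F [ 0.4  0.4 -0.5] q6 -1.34
t 107.4 tcp [0.2507 0.4996 0.2396] w 0.0402 gf 0.0 F [ 0.6  0.4 -0.4] q6 -0.04
```

View pics/end2.png

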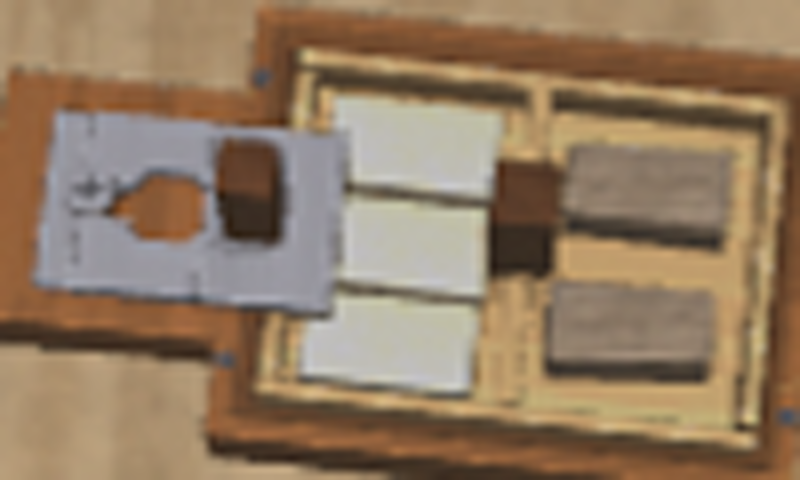

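The plate lies flat with the screw at (92,190) at the slot's end. Its tongue, with its tip at (340,220), covers the tray's low end, and all the blocks are in place. Handing in.

```bash
python3 -c "
from cell import order
print(order.close_job())"
```

```text
the job is handed in; nothing more can be done
None
```

I turned the tray and seated it with its low end towards the screw, put two thick blocks in the high-end compartment and three thin in the low-end one (the sixth block wasn't in the scene), slid the plate to its stop with the tongue over the low end, and handed the job in at about 107 s; no verdict came back.

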